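Draining sheet into its rim by the sink

ROBOT

A 6-joint arm with a two-finger parallel gripper is mounted at the origin on the work surface. World frame = base frame: x ahead of the robot, y to its left, z up, the work surface at z = 0. Lengths are in m, angles in rad, forces in N, time in s.
With the tool pointing down it reaches from about 0.25 to 0.725 m from the base axis. Payload 4 kg.
Tool frame: the origin (TCP) lies midway between the tips of the shut fingers; the grasp point (between the pads) lies 19 mm behind it; z points along the fingers, y is the line along which they close (so a half turn about z gives the same grasp; the last joint's range is limited). The gripper opens to 85 mm and grips with 20 to 120 N. Pads are 22 mm wide; open, the fingers measure 114 mm over their backs; the gripper's body (76 mm by 85 mm) begins 54 mm behind the grasp point. The pads swing forward as they close: fully open they stand 13 mm farther back than shut.
Start: joints at [1.345, 0.241, 0.005, 1.335, 0, 1.571], TCP at [0.112, 0.487, 0.231] pointing down, gripper open.
Joint ranges: [-2.72, 2.72], [-1.05, 1.87], [-1.09, 1.28], [-1.99, 2.15], [-1.42, 1.44], [-3.14, 3.14]. Speed limits (rad/s): [2.79, 2.79, 3.14, 3.14, 3.14, 3.14].

INTERFACE

Orientations are given as a unit quaternion [x, y, z, w].
In Python, from workcell import get_obs, camera, job_done, silhouettes gives the robot as it stands. The module is installed in compiled form; this text tells all that it offers.
- The arm moves only by the tool drive_tool, never from a script. Its argument "increments" is a list of rows, each a list of 3 entries, a list of its own where there are three numbers: the shift along the world's x, y, z in mm, then the turn, a rotation vector about the world's x, y, z in degrees, then the opening, from 0 (shut) to 1 (fully open). A call has 1 to 8 rows; each row shifts and turns the commanded pose from where the row before left it; what a row does not reach is not made up. A row lasts 1/12 s, in which the tool goes at most 41.7 mm and 7.16 degrees, less where a joint would pass 70% of its speed; a pose out of reach is approached as far as the arm can. A call is refused whole if a number of a shift passes 41.7 or a number of a turn 7.16, either way. A call with a gripper value outside its range is refused whole. The fingers move at their own pace and stop on an object; the grip force is fixed at half the most. Time passes only in rows, so rows that do not move let the fingers close. It gives the time, the measured TCP pose, the force, the opening and the grip force at its end, in the units of the state.
- get_obs(): the state, without advancing time (a new reading comes with each control period).
- camera(name): name is "side" or "top" or "wrist"; returns a dict with "image" (400x640x3 uint8, red, green, blue), "K" (3x3 intrinsics, pixels), "view" (4x4, takes a point from world to camera coordinates). Camera axes: x right, y down, z forward; pixel columns grow to the right and rows downward; lengths in m; the calibration is good to about 2 mm. A picture is of the moment at which its call begins. There is no depth.
- job_done(): hands the job in; it is judged then, once.
Trained networks look in a picture, given as the dict that the camera call returned (one of the last four; its "shot" number tells which), for a name from the list of things; names that differ only in an ending like _2 or _b are one class to them, and where a whole thing is asked for, a point or a joint stands for the part that bears it (a point fixed in the world has none). Each returns a list of dicts, best first, with "conf" (0 to 1); they miss things now and then, are a little off and sometimes report something else, mostly with a low value. They report only what shows in the picture. A call takes as long as a camera call. They do not tell look-alikes from the thing itself.
- silhouettes(query, picture): "region" (400x640 bool, what is visible of it) and "bbox" ([left, top, right, bottom] in pixels, round what is visible of it).
The state is a dict: "clock": time; "joint_pos": joint angles; "joint_vel": joint speeds; "tau": joint torques, N m; "eef_pos": TCP position; "tool_rot": TCP orientation; "ft_force": force on the tool from outside, world axes, zero at the start; "ft_torque": the same for the moment, N m; "grip_width": finger opening in m; "grasp_force": force on a finger pad.
Only numpy, scipy, OpenCV 4.12 (cv2) and the standard library are available. Lean on these libraries where they do the work, as an engineer would, in place of code of your own. Each camera call takes 0.05 s, during which the arm holds its last target. There are 200 camera calls.

TASK

Slide the rectangular metal draining sheet into the low three-sided steel rim on the worktop, short end first through the open side, until it lies straight inside with its leading edge up close to the back wall. Press on its top and slide it, keeping it flat on the worktop, and leave the round metal plate and the steel canister where they are.

Things in the scene. Friction and masses are not known exactly. Their poses are not given: they have to be found in the camera images.
- sheet: Rectangular dark steel draining sheet, loose, flat on the worktop: 170 mm along its x, 110 along its y, 4 thick, 0.25 kg; grippy top, slick underside. Origin: centre of its underside, z up. At the start +x points roughly to the rim's open side (world +y). It and the round plate swap places between runs. Fingertips pressing its top with 10 N drag it; pressed ahead of its centre it trails straight.
- drainer: Low three-sided steel rim fixed on the worktop, no floor, open at its -x side. Inside 180 mm along x, 150 along y; walls 8 thick, 14 high. Origin: centre of the inside, on the worktop; z up; x is the way the sheet goes in (roughly world +y): back wall face at x +90, side wall faces at y +-75, open end at x -90 mm. The sheet touching the back has its centre at x +5 mm.
- disc: Round dark steel plate, 110 mm in diameter, 4 mm thick, loose on the worktop beside the sheet, to its left or right (centres 150 mm or more apart); to be left alone. Origin: centre of its underside.
- canister: Upright steel canister with a dark lid, 84 mm in diameter, 130 mm tall, loose, behind the rim's back wall to the robot's left; to be left alone. Origin: centre of its underside.
Mind the look-alikes: they are no part of the job. What is shaped like the sheet but brown or yellow is not meant.

How it is judged:
At the end, for the whole second after the job is handed in: The sheet lies flat and still inside the rim, between its side walls, turned less than 10 degrees from it, with its leading edge within 20 mm of the back wall (x of sheet in the frame of drainer between -0.015 and 0.01 m and y of sheet in the frame of drainer between -0.024 and 0.024 m and angle between the x axis of sheet and the x axis of drainer, either way round below 0.18 rad and height (world z) of sheet below 0.004 m and angle between sheet's own z axis and vertical below 0.02 rad and linear speed of sheet below 0.01 m/s); the robot touches nothing.
It fails at once if the sheet is lifted or tipped off the worktop (height (world z) of sheet above 0.015 m or angle between sheet's own z axis and vertical above 0.2 rad).
It fails at once if the round plate is moved more than 20 mm (distance of disc from where it was at the start of the episode above 0.02 m).
It fails at once if the canister is moved more than 20 mm or tipped (distance of canister from where it was at the start of the episode above 0.02 m or angle between canister's own z axis and vertical above 0.3 rad).
It also fails if it takes over 48 s, if anything falls off the work surface, if the arm or the gripper's body presses on something with over 40 N, if the wrist force passes 120 N, or if a joint passes its speed limit or range.

## Working session

There is one attempt and no reset: what is moved stays moved. The work goes in short steps, Python scripts to look and compute and a tool call to move; the robot and the scene stay as the last step left them, time stands still between calls to the robot, and variables do not carry over. Pictures are saved under pics/ and viewed, at most 10 in all, crops included, and the job is handed in when it is done.

Besides the shell and the picture viewer there is one more tool, called after "Call:" as name(argument=value, ...), one argument or row to a line, values as JSON. drive_tool: Moves the arm, as the interface text tells. Its arguments: {"type":"object","properties":{"increments":{"type":"array"}},"required":["increments"]}

```bash
mkdir -p pics; cat > h.py <<'E'
import numpy as np, cv2
from workcell import get_obs, camera, job_done, silhouettes
def ray(c,uv,z=0.0):
    K=np.array(c["K"]);V=np.array(c["view"]);R=V[:3,:3];t=V[:3,3]
    o=-R.T@t; d=R.T@np.linalg.inv(K)@np.array([uv[0],uv[1],1.0])
    return o+d*(z-o[2])/d[2]
def proj(c,p):
    K=np.array(c["K"]);V=np.array(c["view"]); q=K@(V[:3,:3]@np.array(p)+V[:3,3]); return q[:2]/q[2]
def save(c,n): cv2.imwrite("pics/"+n,c["image"][:,:,::-1])
E
python3 - <<'E'
from h import *
np.set_printoptions(precision=4,suppress=True)
for n in ("top","side"):
    c=camera(n); save(c,n+"0.png"); V=np.array(c["view"]); print(n,-V[:3,:3].T@V[:3,3])
    for q,z in (("sheet",.004),("drainer",.014),("disc",.004),("canister",.13)):
        for s in silhouettes(q,c):
            m=s["region"].astype(np.uint8)
            cs=max(cv2.findContours(m,0,1)[0],key=cv2.contourArea)
            r=cv2.minAreaRect(cs); b=cv2.boxPoints(r)
            print(q,round(s["conf"],2),s["bbox"],"ctr",ray(c,r[0],z)[:2],"box",[ray(c,p,z)[:2].round(3).tolist() for p in b])
print(get_obs())
E
```

```text
top [ 0.2763 -0.0424  1.5724]
sheet 0.95 [222.2, 114.5, 259.3, 158.2] ctr [0.7419 0.2463] box [[0.82, 0.316], [0.835, 0.203], [0.665, 0.178], [0.65, 0.289]]
sheet 0.78 [347.7, 242.6, 403.4, 299.3] ctr [ 0.2387 -0.2487] box [[0.276, -0.153], [0.341, -0.244], [0.202, -0.343], [0.138, -0.253]]
sheet 0.7 [417.3, 142.1, 463.8, 169.6] ctr [ 0.6663 -0.5077] box [[0.718, -0.42], [0.724, -0.597], [0.615, -0.595], [0.609, -0.419]]
sheet 0.62 [350.4, 143.3, 403.8, 180.7] ctr [ 0.6448 -0.2676] box [[0.678, -0.17], [0.72, -0.342], [0.612, -0.364], [0.571, -0.194]]
sheet 0.53 [209.9, 174.3, 267.7, 221.5] ctr [0.5293 0.3268] box [[0.454, 0.364], [0.616, 0.325], [0.606, 0.289], [0.444, 0.328]]
drainer 0.84 [213.8, 175.8, 269.2, 222.1] ctr [0.5221 0.2704] box [[0.444, 0.338], [0.613, 0.328], [0.601, 0.202], [0.433, 0.214]]
disc 0.62 [349.2, 200.0, 380.1, 229.2] ctr [ 0.4549 -0.2172] box [[0.509, -0.165], [0.508, -0.272], [0.401, -0.268], [0.402, -0.163]]
canister 0.94 [162.1, 179.8, 196.8, 205.9] ctr [0.5176 0.4259] box [[0.508, 0.496], [0.581, 0.462], [0.527, 0.356], [0.455, 0.39]]
side [-0.191  -0.
[... 733 characters left out ...]
 box [[0.408, -0.168], [0.52, -0.165], [0.495, -0.273], [0.389, -0.271]]
canister 0.92 [231.4, 106.2, 256.4, 147.2] ctr [0.478  0.3705] box [[0.507, 0.494], [0.583, 0.454], [0.451, 0.258], [0.384, 0.296]]
{'clock': 0.5, 'joint_pos': array([ 1.345 ,  0.2406,  0.005 ,  1.3352, -0.    ,  1.5708]), 'joint_vel': array([ 0.0011,  0.0012, -0.0012, -0.0015, -0.0009,  0.0022]), 'tau': array([  0.0001, -37.1859,  25.2461,   0.0028,  -0.    ,   0.    ]), 'eef_pos': array([0.1119, 0.4873, 0.2313]), 'tool_rot': array([ 0.1127,  0.9936, -0.    , -0.    ]), 'ft_force': array([ 0.2546, -0.0656, -0.1519]), 'ft_torque': array([ 0.0179, -0.0155,  0.0099]), 'grasp_force': 0.0, 'grip_width': 0.08522846613084613}
```

```bash
python3 - <<'E'
import cv2
a=cv2.imread("pics/top0.png")[95:315,150:480]
cv2.imwrite("pics/top0c.png",cv2.resize(a,None,fx=2.4,fy=2.4,interpolation=cv2.INTER_CUBIC))
E
```

```text
(no output)
```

View pics/top0c.png

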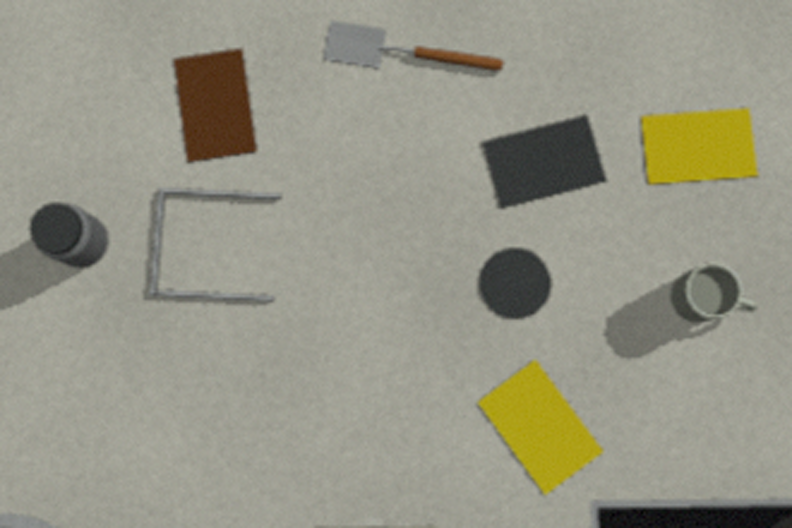

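View pics/side0.png

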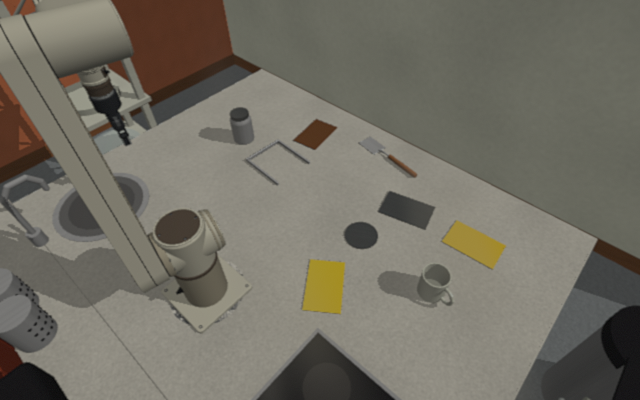

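The pictures show the dark rectangle at top (377,162) / side (406,210). The candidates for the sheet in the top view are dark (377,162), brown (240,136), yellow (441,155) and yellow (376,271); the dark disc is at (364,213). The dark rectangle matches the description. The rim spans (212..267, 175..220) with its open side to the right, which is world -y, and the canister is at (178,192).

Next I'll fit the poses by silhouette in both views and take a close crop of the choice.

```bash
cat >> h.py <<'E'
from scipy.optimize import minimize
def box(x0,x1,y0,y1,h): return [(x,y,z) for x in(x0,x1) for y in(y0,y1) for z in(0,h)]
SHAPES={"sheet":[box(-.085,.085,-.055,.055,.004)],
 "drainer":[box(.09,.098,-.083,.083,.014),box(-.09,.098,.075,.083,.014),box(-.09,.098,-.083,-.075,.014)]}
def render(c,name,p,S=4):
    m=np.zeros((400*S,640*S),np.uint8); a=p[2]; R=np.array([[np.cos(a),-np.sin(a),0],[np.sin(a),np.cos(a),0],[0,0,1]])
    z=p[3] if len(p)>3 else 0
    for b in SHAPES[name]:
        q=np.array([proj(c,R@v+[p[0],p[1],z]) for v in b])
        cv2.fillConvexPoly(m,cv2.convexHull((((q+.5)*S-.5)).round().astype(np.int32)),1)
    return cv2.resize(m.astype(np.float32),(640,400),interpolation=cv2.INTER_AREA)
def fit(obs,name,p0):
    # obs: list of (picture, mask); returns pose and summed IoU loss
    T=[(c,cv2.GaussianBlur(m.astype(np.float32),(0,0),1)) for c,m in obs]
    sc=np.array([.01,.01,.1,.01])[:len(p0)]
    f=lambda d:sum(((cv2.GaussianBlur(render(c,name,np.array(p0)+d*sc),(0,0),1)-t)**2).sum()/t.sum() for c,t in T)
    r=min((minimize(f,s,method="Nelder-Mead",options=dict(xatol=.01,fatol=1e-4,maxiter=250,initial_simplex=s+np.vstack([np.zeros(len(p0)),np.eye(len(p0))])) ) for s in (np.zeros(len(p0)),-.5*np.ones(len(p0)))),key=lambda r:r.fun)
    return np.array(p0)+r.x*sc, r.fun
def pick(name,c,near,z=0.0):
    L=silhouettes(name,c)
    def ctr(s):
        b=s["bbox"]; return np.hypot(*(ray(c,((b[0]+b[2])/2,(b[1]+b[3])/2),z)[:2]-near))
    s=min(L,key=ctr); return s["region"] if ctr(s)<.08 else None
E
python3 - <<'E'
from h import *
np.set_printoptions(precision=4,suppress=True)
C=[camera("top"),camera("side")]
for n,p in (("sheet",[.643,-.268,1.8]),("drainer",[.52,.27,1.55])):
    O=[(c,pick(n,c,p[:2])) for c in C]; O=[o for o in O if o[1] is not None]
    print(n,len(O),fit(O,n,p),fit(O,n,p+[0.0]))
    for o in O: print(fit([o],n,p))
im=C[0]["image"][130:240,330:420,::-1]
a=cv2.resize(im,None,fx=4,fy=4,interpolation=cv2.INTER_CUBIC); b=cv2.resize(C[1]["image"][170:280,330:420,::-1],None,fx=4,fy=4,interpolation=cv2.INTER_CUBIC)
cv2.imwrite("pics/choice.png",np.hstack([a,b]))
# canister axis: lid top & base from top + side
for c in C:
    s=silhouettes("canister",c)[0]; ys,xs=np.nonzero(s["region"]); print([proj(c,(x,.41,.065)) for x in(.48,.5)], xs.mean(),ys.mean())
E
```

```text
sheet 1 (array([ 0.6437, -0.2689,  1.8107]), np.float64(0.0036336092744022608)) (array([ 0.6521, -0.2656,  1.8148, -0.0112]), np.float64(0.0016112248413264751))
(array([ 0.6437, -0.2689,  1.8107]), np.float64(0.0036336092744022608))
drainer 2 (array([0.5185, 0.2359, 1.4699]), np.float64(2.410153865814209)) (array([ 0.5235,  0.2365,  1.5307, -0.0062]), np.float64(2.4789044857025146))
(array([0.5207, 0.2645, 1.5434]), np.float64(2.3100783824920654))
(array([0.5201, 0.2349, 1.474 ]), np.float64(0.8960561752319336))
[array([188.8719, 205.5882]), array([189.0402, 199.9999])] 178.95045045045046 192.12612612612614
[array([238.0692, 134.757 ]), array([241.999 , 132.2982])] 241.20111731843576 125.67737430167598
```

View pics/choice.png

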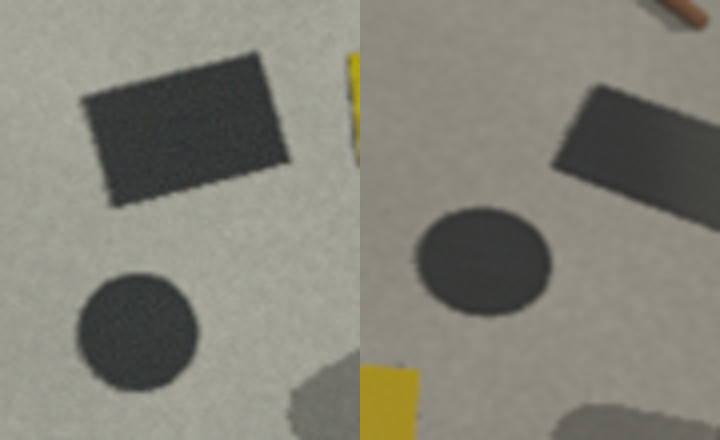

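Call:
drive_tool(
  increments=[
    [[24,-33,0],[0,0,-7],1],
    [[24,-33,0],[0,0,-7],1],
    [[24,-33,0],[0,0,-7],1],
    [[24,-33,0],[0,0,-7],1],
    [[24,-33,0],[0,0,-7],1],
    [[24,-33,0],[0,0,-7],0.5],
    [[24,-33,0],[0,0,-7],0.5],
    [[24,-33,0],[0,0,-7],0.5],
  ],
)

```text
clock: 1.57
eef_pos: [0.3047, 0.2217, 0.2316]
tool_rot: [0.568, 0.823, 0.001, 0.0]
ft_force: [0.1, 0.7, -0.8]
grip_width: 0.0516
grasp_force: 0.0
```

The close crop confirms the dark rectangle at top (377,162), with the disc beside it. The rim fit from the top mask was poor, so I'll measure the rim with the wrist camera while passing.

```bash
python3 - <<'E'
from h import *
np.set_printoptions(precision=4,suppress=True)
c=camera("wrist"); save(c,"w1.png"); V=np.array(c["view"]); print(-V[:3,:3].T@V[:3,3], proj(c,(.52,.265,0)),proj(c,(.643,-.269,0)))
t=camera("top"); save(t,"t1.png")
for cc in (c,t):
  for s in silhouettes("drainer",cc): print(s["conf"],s["bbox"],s["region"].sum(), render(cc,"drainer",[.52,.265,1.5]).sum())
E
```

```text
[0.2801 0.2882 0.374 ] [474.5799 197.9784] [391.8287 474.8907]
0.81 [385.7, 124.4, 563.1, 287.1] 3729 4640.4375
0.79 [210.3, 174.9, 269.1, 219.6] 156 430.875
```

View pics/w1.png

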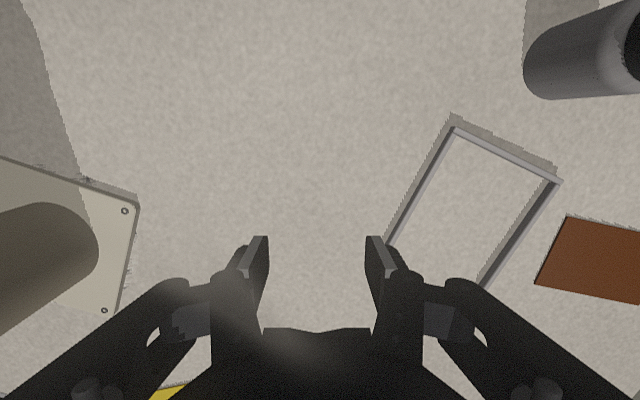

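The wrist view shows the rim's back wall from (452,128) to (560,180). Its side walls run down to about (387,245) and (480,288), where the finger hides them. I'll fit on the unhidden part.

```bash
cat >> h.py <<'E'
def fitmask(c,m,name,p0,keep):
    k=keep.astype(np.float32); t=cv2.GaussianBlur(m.astype(np.float32),(0,0),1.5)*k
    sc=np.array([.01,.01,.05])
    f=lambda d:(((cv2.GaussianBlur(render(c,name,np.array(p0)+d*sc,2),(0,0),1.5)*k-t)**2).sum()/t.sum())
    best=None
    for s in ([0,0,0],[1,1,1],[-1,-1,1],[0,-2,0],[0,2,-1],[2,0,-1]):
        r=minimize(f,s,method="Nelder-Mead",options=dict(xatol=.02,fatol=1e-4,maxiter=150))
        if best is None or r.fun<best.fun: best=r
    return np.array(p0)+best.x*sc,best.fun
E
python3 - <<'E'
from h import *
np.set_printoptions(precision=4,suppress=True)
c=camera("wrist"); m=silhouettes("drainer",c)[0]["region"]
keep=np.zeros((400,640)); keep[:235]=1
p,l=fitmask(c,m,"drainer",[.52,.265,1.5],keep); print("wrist",p,l)
s=camera("side"); ms=silhouettes("drainer",s)[0]["region"]
print("side",fitmask(s,ms,"drainer",p,np.ones((400,640))))
im=c["image"][:,:,::-1].copy(); im[:,:,2]=np.maximum(im[:,:,2],(render(c,"drainer",p)*255).astype(np.uint8))
t=camera("top"); it=cv2.resize(t["image"][165:230,200:280,::-1],None,fx=4,fy=4,interpolation=cv2.INTER_CUBIC); r=cv2.resize(render(t,"drainer",p)[165:230,200:280],None,fx=4,fy=4)
it=it.copy(); it[:,:,2]=np.maximum(it[:,:,2],(r*255).astype(np.uint8))
cv2.imwrite("pics/ov.png",np.hstack([im[100:360,340:640],it]))
# canister base: wrist ellipse
for cc in (t,s):
    k=silhouettes("canister",cc)[0]["region"]; h=lambda q:np.array([proj(cc,(q[0]+.042*np.cos(a),q[1]+.042*np.sin(a),z)) for a in np.arange(0,6.3,.2) for z in(0,.13)],np.float32)
    def f(q):
        mm=np.zeros((400,640),np.uint8); cv2.fillConvexPoly(mm,cv2.convexHull(h(q)).round().astype(np.int32),1); return (mm!=k).sum()
    print("can",min((f((x,y)),x,y) for x in np.arange(.42,.56,.01) for y in np.arange(.34,.48,.01)))
E
```

```text
wrist [0.52   0.2369 1.4999] 0.028621165081858635
side (array([0.52  , 0.2369, 1.4999]), np.float64(0.5404707789421082))
can (np.int64(124), np.float64(0.53), np.float64(0.4500000000000001))
can (np.int64(160), np.float64(0.53), np.float64(0.4500000000000001))
```

View pics/ov.png

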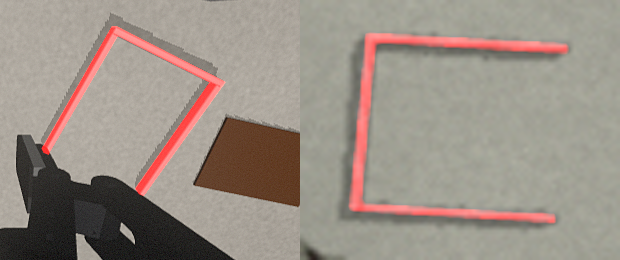

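Call:
drive_tool(
  increments=[
    [[27,-30,-5],[0,0,0],0.5],
    [[27,-30,-5],[0,0,0],0.5],
    [[27,-30,-5],[0,0,0],0.5],
    [[27,-30,-5],[0,0,0],0.5],
    [[27,-30,-5],[0,0,0],0.5],
    [[27,-30,-5],[0,0,0],0.5],
    [[27,-30,-5],[0,0,0],0.5],
    [[27,-30,-5],[0,0,0],0.5],
  ],
)

```text
clock: 2.78
eef_pos: [0.5211, -0.0173, 0.1909]
tool_rot: [0.565, 0.825, 0.0, -0.0]
ft_force: [0.9, 0.9, -0.0]
grip_width: 0.0431
grasp_force: 0.0
```

The rim fit overlays exactly in both views, giving centre (0.520, 0.237) and yaw 1.500. Now to just above the sheet.

Call:
drive_tool(
  increments=[
    [[16.5,-31.8,-10],[0,0,-3.7],0.5],
    [[16.5,-31.8,-10],[0,0,-3.7],0.5],
    [[16.5,-31.8,-10],[0,0,0],0.5],
    [[16.5,-31.8,-10],[0,0,0],0.5],
    [[16.5,-31.8,-10],[0,0,0],0.5],
    [[16.5,-31.8,-10],[0,0,0],0.5],
    [[16.5,-31.8,-10],[0,0,0],0.5],
    [[0,0,0],[0,0,0],0.5],
  ],
)

```text
clock: 3.45
eef_pos: [0.6362, -0.2436, 0.1158]
tool_rot: [0.619, 0.785, -0.002, -0.001]
ft_force: [-1.4, 0.6, -1.3]
grip_width: 0.0428
grasp_force: 0.0
```

```bash
python3 - <<'E'
from h import *
np.set_printoptions(precision=4,suppress=True)
c=camera("wrist"); save(c,"w2.png"); print(get_obs()["eef_pos"],get_obs()["ft_force"])
p=[.6437,-.2689,1.811]
for s in silhouettes("sheet",c): print(s["conf"],s["bbox"])
im=c["image"][:,:,::-1].copy(); im[:,:,2]=np.maximum(im[:,:,2],(render(c,"sheet",p)*160).astype(np.uint8)); cv2.imwrite("pics/w2o.png",im)
E
```

```text
[ 0.6353 -0.2409  0.1171] [-0.7656  0.5561 -0.8702]
0.86 [256.8, 129.1, 381.1, 297.5]
```

View pics/w2o.png

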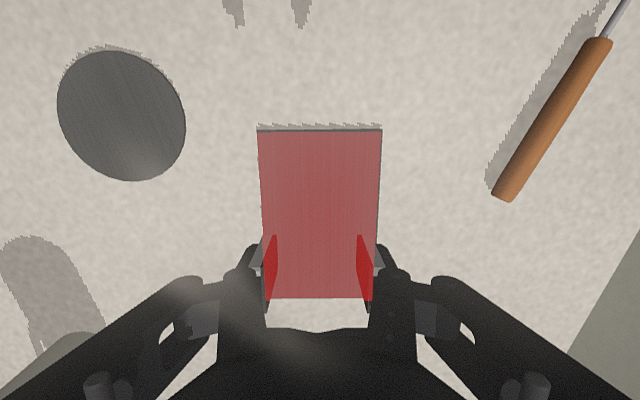

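The overlay matches the dark sheet exactly, spanning (257..381, 129..297), with the disc to its left at (120,115). Descending.

Call:
drive_tool(
  increments=[
    [[0,0,-20],[0,0,0],0.5],
    [[0,0,-20],[0,0,0],0.5],
    [[0,0,-20],[0,0,0],0.5],
    [[0,0,-18],[0,0,0],0.5],
    [[0,0,-15],[0,0,0],0.5],
    [[0,0,-8],[0,0,0],0.5],
    [[0,0,0],[0,0,0],0.5],
    [[0,0,0],[0,0,0],0.5],
  ],
)

```text
clock: 4.22
eef_pos: [0.6357, -0.238, 0.0211]
tool_rot: [0.617, 0.787, 0.0, 0.0]
ft_force: [0.5, 0.2, -0.1]
grip_width: 0.0425
grasp_force: 0.0
```

Call:
drive_tool(
  increments=[
    [[0,0,-3],[0,0,0],0.5],
    [[0,0,-2],[0,0,0],0.5],
    [[0,0,0],[0,0,0],0.5],
    [[0,0,0],[0,0,0],0.5],
  ],
)

```text
clock: 4.55
eef_pos: [0.6357, -0.2394, 0.0159]
tool_rot: [0.618, 0.786, 0.0, 0.0]
ft_force: [0.2, 0.3, 0.3]
grip_width: 0.0427
grasp_force: 0.0
```

Call:
drive_tool(
  increments=[
    [[0,0,-3],[0,0,0],0.5],
    [[0,0,-2],[0,0,0],0.5],
    [[0,0,-1],[0,0,0],0.5],
    [[0,0,0],[0,0,0],0.5],
    [[0,0,0],[0,0,0],0.5],
  ],
)

```text
clock: 4.97
eef_pos: [0.6353, -0.2393, 0.009]
tool_rot: [0.618, 0.786, -0.0, -0.0]
ft_force: [1.3, -0.6, 0.8]
grip_width: 0.0427
grasp_force: 0.0
```

Call:
drive_tool(
  increments=[
    [[0,0,-2],[0,0,0],0.5],
    [[0,0,-2],[0,0,0],0.5],
    [[0,0,0],[0,0,0],0.5],
    [[0,0,0],[0,0,0],0.5],
  ],
)

```text
clock: 5.3
eef_pos: [0.6352, -0.2392, 0.005]
tool_rot: [0.618, 0.786, -0.0, -0.0]
ft_force: [0.3, 0.2, -0.4]
grip_width: 0.0424
grasp_force: 0.0
```

Call:
drive_tool(
  increments=[
    [[0,0,-2],[0,0,0],0.5],
    [[0,0,0],[0,0,0],0.5],
    [[0,0,0],[0,0,0],0.5],
  ],
)

```text
clock: 5.55
eef_pos: [0.6353, -0.2392, 0.0032]
tool_rot: [0.618, 0.786, -0.0, -0.0]
ft_force: [-0.4, -0.3, 0.9]
grip_width: 0.0428
grasp_force: 0.0
```

Call:
drive_tool(
  increments=[
    [[0,0,-1.5],[0,0,0],0.5],
    [[0,0,0],[0,0,0],0.5],
    [[0,0,0],[0,0,0],0.5],
  ],
)

```text
clock: 5.8
eef_pos: [0.6358, -0.2394, 0.0023]
tool_rot: [0.618, 0.786, 0.0, 0.0]
ft_force: [-0.8, -1.5, 1.2]
grip_width: 0.0427
grasp_force: 1.1
```

Call:
drive_tool(
  increments=[
    [[0,0,-1],[0,0,0],0.5],
    [[0,0,0],[0,0,0],0.5],
    [[0,0,0],[0,0,0],0.5],
  ],
)

```text
clock: 6.05
eef_pos: [0.636, -0.2395, 0.0022]
tool_rot: [0.618, 0.786, 0.0, 0.001]
ft_force: [-1.7, 1.0, 6.2]
grip_width: 0.0431
grasp_force: 3.2
```

Call:
drive_tool(
  increments=[
    [[0,0,-1],[0,0,0],0.5],
    [[0,0,0],[0,0,0],0.5],
    [[0,0,0],[0,0,0],0.5],
  ],
)

```text
clock: 6.3
eef_pos: [0.6364, -0.2397, 0.0022]
tool_rot: [0.618, 0.786, 0.0, 0.001]
ft_force: [-2.0, 1.2, 9.2]
grip_width: 0.0427
grasp_force: 5.0
```

Call:
drive_tool(
  increments=[
    [[0,0,-1],[0,0,0],0.5],
    [[-2,5,0],[0,0,-0.3],0.5],
    [[-3,7,0],[0,0,-0.5],0.5],
    [[-4,10,0],[0,0,-0.7],0.5],
    [[-5,12,0],[0,0,-0.7],0.5],
    [[-5,12,0],[0,0,-0.7],0.5],
    [[-3,6,0],[0,0,-0.3],0.5],
    [[0,0,0],[0,0,0],0.5],
  ],
)

```text
clock: 6.97
eef_pos: [0.6156, -0.1869, 0.0022]
tool_rot: [0.639, 0.769, 0.001, 0.003]
ft_force: [-1.3, 2.6, 13.3]
grip_width: 0.043
grasp_force: 6.6
```

```bash
cat > look.py <<'E'
from h import *
import sys
np.set_printoptions(precision=4,suppress=True)
o=get_obs(); e=o["eef_pos"]; q=o["tool_rot"]; ty=2*np.arctan2(q[1],q[0])-np.pi/2; yaw=(ty+np.pi/2)%np.pi
print("tcp",e,"sheetdir by tool",yaw,"F",o["ft_force"],"t",o["clock"])
c=camera("wrist"); save(c,sys.argv[1]+".png")
near=e[:2]-.03*np.array([np.cos(yaw),np.sin(yaw)]); L=silhouettes("sheet",c)
p0=[near[0],near[1],yaw]
# keep only what no finger can hide: rows above the fingertips
K=np.zeros((400,640)); K[:230]=1
for s in L:
    if s["region"][:230].sum()<2000: continue
    p,l=fitmask(c,s["region"],"sheet",p0,K); print("sheet",p,"loss",l,"conf",s["conf"])
    d=p-np.array([.52,.2369,1.5]); a=1.5; print("in rim: x %.4f y %.4f yaw %.3f"%(d[0]*np.cos(a)+d[1]*np.sin(a),-d[0]*np.sin(a)+d[1]*np.cos(a),d[2]))
E
python3 look.py w3
```

```text
tcp [ 0.6156 -0.1869  0.0022] sheetdir by tool 1.754431492346528 F [-1.3494  2.649  13.2738] t 6.9667
sheet [ 0.6225 -0.2147  1.7411] loss 0.002064475556835532 conf 0.84
in rim: x -0.4432 y -0.1342 yaw 0.241
```

The sheet follows. Carrying on to the lined-up waypoint before the opening.

Call:
drive_tool(
  increments=[
    [[-4,8,0],[0,0,-0.6],0.5],
    [[-6,14,0],[0,0,-0.8],0.5],
    [[-7,16,0],[0,0,-0.9],0.5],
    [[-7,16,0],[0,0,-0.9],0.5],
    [[-7,16,0],[0,0,-0.9],0.5],
    [[-7,16,0],[0,0,-0.9],0.5],
    [[-7,16,0],[0,0,-0.9],0.5],
    [[-7,16,0],[0,0,-0.9],0.5],
  ],
)

```text
clock: 7.73
eef_pos: [0.5651, -0.0701, 0.0023]
tool_rot: [0.685, 0.729, 0.002, 0.004]
ft_force: [1.6, -1.7, 13.1]
grip_width: 0.0426
grasp_force: 6.6
```

Call:
drive_tool(
  increments=[
    [[-7,16,0],[0,0,-0.9],0.5],
    [[-7,16,0],[0,0,-0.9],0.5],
    [[-7,16,0],[0,0,-0.9],0.5],
    [[-7,16,0],[0,0,-0.9],0.5],
    [[-7,16,0],[0,0,-0.9],0.5],
    [[-7,16,0],[0,0,-0.9],0.5],
    [[-6,14,0],[0,0,-0.8],0.5],
    [[0,0,0],[0,0,0],0.5],
  ],
)

```text
clock: 8.4
eef_pos: [0.5162, 0.0433, 0.0022]
tool_rot: [0.722, 0.692, 0.003, 0.002]
ft_force: [-0.9, 3.8, 17.0]
grip_width: 0.0427
grasp_force: 8.4
```

```bash
python3 look.py w4
```

```text
tcp [0.5162 0.0433 0.0022] sheetdir by tool 1.5286420646646592 F [-0.8811  3.7536 16.9802] t 8.4
sheet [0.5165 0.0147 1.5215] loss 0.001968610566109419 conf 0.91
in rim: x -0.2219 y -0.0123 yaw 0.022
```

Call:
drive_tool(
  increments=[
    [[-2,8,0.6],[0,0,-0.3],0.5],
    [[-2.5,11,0],[0,0,-0.4],0.5],
    [[-2.5,12,0],[0,0,-0.4],0.5],
    [[-2,12,0],[0,0,-0.3],0.5],
    [[0,5,0],[0,0,0],0.5],
    [[0,0,0],[0,0,0],0.5],
  ],
)

```text
clock: 9.0
eef_pos: [0.5072, 0.0902, 0.0022]
tool_rot: [0.731, 0.683, 0.003, 0.002]
ft_force: [-0.4, 0.8, 14.5]
grip_width: 0.0426
grasp_force: 7.2
```

```bash
python3 look.py w5
```

```text
tcp [0.5072 0.0902 0.0022] sheetdir by tool 1.5032983105376303 F [-0.4154  0.8224 14.5058] t 9.0
sheet [0.5062 0.0616 1.4818] loss 0.001881038653664291 conf 0.62
in rim: x -0.1759 y 0.0014 yaw -0.018
```

Aligned at the entrance (y +1 mm, -1 deg). Sliding in.

Call:
drive_tool(
  increments=[
    [[0.6,8,0],[0,0,0],0.5],
    [[1,14,0],[0,0,0.1],0.5],
    [[1,15,0],[0,0,0.1],0.5],
    [[1,15,0],[0,0,0.1],0.5],
    [[1,15,0],[0,0,0.1],0.5],
    [[1,15,0],[0,0,0.1],0.5],
    [[0.6,8,0],[0,0,0],0.5],
    [[0,0,0],[0,0,0],0.5],
  ],
)

```text
clock: 9.77
eef_pos: [0.5136, 0.1816, 0.0022]
tool_rot: [0.727, 0.686, 0.004, 0.001]
ft_force: [-1.0, 3.0, 12.1]
grip_width: 0.0426
grasp_force: 6.1
```

```bash
python3 look.py w6
```

```text
tcp [0.5136 0.1816 0.0022] sheetdir by tool 1.5126573090366278 F [-0.9934  3.0053 12.1345] t 9.7667
sheet [0.5543 0.0929 1.674 ] loss 0.9758155345916748 conf 0.88
in rim: x -0.1412 y -0.0444 yaw 0.174
sheet [0.5123 0.1519 1.4673] loss 0.0017140234122052789 conf 0.59
in rim: x -0.0854 y 0.0017 yaw -0.033
```

Call:
drive_tool(
  increments=[
    [[0.6,8,0],[0,0,0.3],0.5],
    [[1,14,0],[0,0,0.4],0.5],
    [[1,15,0],[0,0,0.4],0.5],
    [[1,15,0],[0,0,0.4],0.5],
    [[1,13,0],[0,0,0.3],0.5],
    [[0.6,7,0],[0,0,0],0.5],
    [[0,0,0],[0,0,0],0.5],
    [[0,0,0],[0,0,0],0.5],
  ],
)

```text
clock: 10.53
eef_pos: [0.5184, 0.2534, 0.0022]
tool_rot: [0.717, 0.697, 0.004, 0.0]
ft_force: [-0.3, 2.1, 11.2]
grip_width: 0.0426
grasp_force: 5.5
```

```bash
python3 look.py w7
```

```text
tcp [0.5184 0.2534 0.0022] sheetdir by tool 1.5432748531582214 F [-0.2937  2.1494 11.2406] t 10.5333
sheet [0.5389 0.1594 1.7991] loss 0.9744167923927307 conf 0.93
in rim: x -0.0759 y -0.0243 yaw 0.299
sheet [0.5164 0.2221 1.4456] loss 0.0026253617834299803 conf 0.72
in rim: x -0.0150 y 0.0026 yaw -0.054
```

Call:
drive_tool(
  increments=[
    [[0.3,5,0],[0,0,0.3],0.5],
    [[0.5,8,0],[0,0,0.5],0.5],
    [[0,0,0],[0,0,0.5],0.5],
    [[0,0,0],[0,0,0],0.5],
    [[0,0,0],[0,0,0],0.5],
  ],
)

```text
clock: 11.05
eef_pos: [0.5191, 0.2657, 0.0023]
tool_rot: [0.709, 0.705, 0.003, 0.0]
ft_force: [0.6, 1.7, 11.2]
grip_width: 0.0427
grasp_force: 5.6
```

```bash
python3 look.py w8
```

```text
tcp [0.5191 0.2657 0.0023] sheetdir by tool 1.5652450830668347 F [ 0.6495  1.7179 11.1834] t 11.05
sheet [0.5189 0.233  1.4817] loss 0.020876603201031685 conf 0.82
in rim: x -0.0040 y 0.0008 yaw -0.018
sheet [0.5666 0.1801 1.7169] loss 0.9591497182846069 conf 0.73
in rim: x -0.0534 y -0.0505 yaw 0.217
```

In place. Lifting straight up, then checking from above.

Call:
drive_tool(
  increments=[
    [[0,0,2],[0,0,0],0.5],
    [[0,0,4],[0,0,0],0.5],
    [[0,0,10],[0,0,0],0.5],
    [[0,0,25],[0,0,0],0.5],
    [[0,-10,35],[0,0,0],0.5],
    [[0,-30,25],[0,0,0],0.5],
    [[0,-40,5],[0,0,0],0.5],
    [[0,-40,0],[0,0,0],0.5],
  ],
)

```text
clock: 11.82
eef_pos: [0.5185, 0.1437, 0.1087]
tool_rot: [0.708, 0.706, 0.003, 0.002]
ft_force: [0.5, -1.6, 0.9]
grip_width: 0.0427
grasp_force: 0.0
```

Call:
drive_tool(
  increments=[
    [[-20,-30,10],[0,0,0],0.5],
    [[-20,-30,10],[0,0,0],0.5],
    [[0,0,0],[0,0,0],0.5],
    [[0,0,0],[0,0,0],0.5],
  ],
)

```text
clock: 12.15
eef_pos: [0.4761, 0.0823, 0.1264]
tool_rot: [0.71, 0.704, 0.0, 0.0]
ft_force: [1.4, -0.4, -0.3]
grip_width: 0.0427
grasp_force: 0.0
```

```bash
python3 - <<'E'
from h import *
c=camera("wrist"); save(c,"w9.png"); D=[.52,.2369,1.5]
for s in silhouettes("sheet",c):
    p,l=fitmask(c,s["region"],"sheet",[.519,.234,1.49],np.ones((400,640)))
    d=p-np.array(D); a=1.5; print(l,s["conf"],"rim x %.4f y %.4f yaw %.3f"%(d[0]*np.cos(a)+d[1]*np.sin(a),-d[0]*np.sin(a)+d[1]*np.cos(a),d[2]))
L=silhouettes("drainer",c)
if L: print("rim",fitmask(c,L[0]["region"],"drainer",D,np.ones((400,640))))
o=get_obs(); print(o["eef_pos"],o["ft_force"])
E
```

```text
0.9800803065299988 0.89 rim x 0.1252 y 0.0603 yaw 0.337
0.007292869966477156 0.84 rim x -0.0030 y 0.0020 yaw -0.088
0.7138173580169678 0.49 rim x 0.1252 y 0.0603 yaw 0.337
rim (array([0.52005828, 0.23645509, 1.5049939 ]), np.float64(0.029628196731209755))
[0.47726353 0.08437811 0.12553614] [ 0.41838638 -0.17274591  0.21518528]
```

View pics/w9.png

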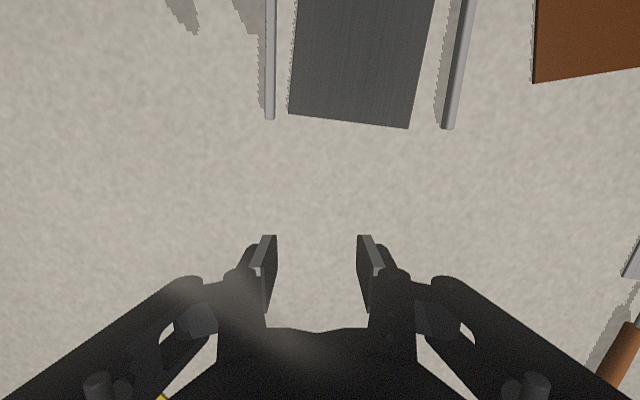

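The wrist view shows the sheet between the walls, with its tail edge (289,113)-(408,128) level with the wall ends (270,118) and (447,128). It is slightly turned. I'll cross-check with the top and side cameras and make sure the disc and canister haven't moved.

```bash
python3 - <<'E'
from h import *
D=np.array([.52,.2369,1.5]); a=1.5
t=camera("top"); s=camera("side")
for n,c in (("top",t),("side",s)):
    m=pick("sheet",c,D[:2])
    if m is None: print(n,"none")
    else:
        p,l=fitmask(c,m,"sheet",D,np.ones((400,640))); d=p-D
        print(n,l,"rim x %.4f y %.4f yaw %.3f"%(d[0]*np.cos(a)+d[1]*np.sin(a),-d[0]*np.sin(a)+d[1]*np.cos(a),d[2]))
    for k in("disc","canister"): print(k,[(x["bbox"],round(x["conf"],2)) for x in silhouettes(k,c)][:2])
b=cv2.resize(s["image"][120:200,230:330,::-1],None,fx=4,fy=4,interpolation=cv2.INTER_CUBIC)
w=cv2.resize(t["image"][160:240,195:295,::-1],None,fx=4,fy=4,interpolation=cv2.INTER_CUBIC)
cv2.imwrite("pics/fin.png",np.hstack([w,b]))
E
```

```text
top 0.5032774209976196 rim x 0.0209 y 0.0015 yaw -0.050
disc [([349.7, 200.7, 378.1, 228.4], 0.89)]
canister [([163.8, 177.9, 197.3, 203.1], 0.67)]
side 0.06791365891695023 rim x -0.0006 y 0.0092 yaw -0.072
disc [([343.6, 221.7, 377.9, 247.7], 0.65)]
canister [([229.1, 107.8, 253.3, 143.8], 0.71)]
```

View pics/fin.png

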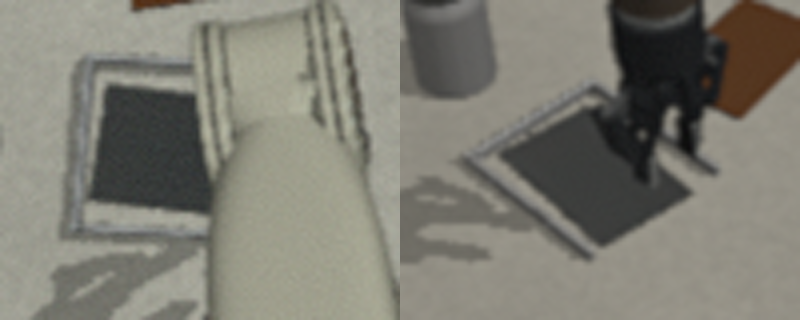

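The close crops show the sheet's leading edge about 7-10 mm from the back wall, turned 4-5° at most and clear of both side walls. The disc and canister haven't moved. Everything is well inside the limits, so I'm handing in.

```bash
python3 -c "
from workcell import job_done; print(job_done())"
```

```text
the job is handed in; nothing more can be done
None
```

I slid the sheet into the rim and handed the job in: its leading edge is about 5–10 mm from the back wall and it is turned about 4–5°, both within the limits. The round plate and canister did not visibly move; the hand-in returned no verdict.

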